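Scrap the seized idler roller

TASK

Two idler rollers stand on the worktop and one of them has seized: try their wheels by twisting them by hand. A good wheel turns on its axle while its foot stands still, a seized one takes its foot round with it. Put the seized roller in the white scrap tray, and leave the good one standing where it is with its wheel turned, either way, by more than an eighth of a turn to prove that it runs.

Things in the scene. Friction and masses are not known exactly. Their poses are not given: they have to be found in the camera images.
- roller_a_mid (a point): centre of the wheel of idler roller a (about 0.42 kg, looks like the other), 54 mm above its underside; z up along the axle, x along the foot's long side. Loose 90 x 60 x 8 mm aluminium foot, 20 mm pedestal, and a grey wheel, 50 mm diameter x 20 mm thick, lying flat on a vertical axle whose end stands up to 71 mm. Grip the wheel across its rim from above at any yaw; the whole roller lifts by it.
- roller_b_mid (a point): centre of the wheel of idler roller b (about 0.42 kg, looks like the other), 54 mm above its underside; z up along the axle, x along the foot's long side. Loose 90 x 60 x 8 mm aluminium foot, 20 mm pedestal, and a grey wheel, 50 mm diameter x 20 mm thick, lying flat on a vertical axle whose end stands up to 71 mm. Grip the wheel across its rim from above at any yaw; the whole roller lifts by it.
- wheel_a (a joint): angle of roller a's wheel relative to its own foot, rad, starting within 0.15 of 0, positive counterclockwise from above. Three dark holes in the wheel's top show it. A free wheel turns almost without resistance and stays where left; a seized one keeps its angle and turns the foot with it.
- wheel_b (a joint): angle of roller b's wheel relative to its own foot, rad, starting within 0.15 of 0, positive counterclockwise from above. Three dark holes in the wheel's top show it. A free wheel turns almost without resistance and stays where left; a seized one keeps its angle and turns the foot with it.
- scrap_tray: white open scrap tray, 180 mm (its x) x 220 mm (its y) x 45 mm high, walls 4 mm and floor about 4 mm thick, fixed to the worktop. Origin: centre of its underside, on the worktop.
Not all that is in view belongs to the job. Leave any green look-alike of the part that bears roller_b_mid alone.

How it is judged:
By the outcome, as a careful person would: the job done as asked, in the order asked, and still so for the second after the job is handed in, with the robot touching nothing.
It also fails if it takes over 48 s, if anything falls off the work surface, if the arm or the gripper's body presses on something with over 40 N, if the wrist force passes 120 N, or if a joint passes its speed limit or range.

ROBOT

A 6-joint arm with a two-finger parallel gripper is mounted at the origin on a cart in front of the work surface, level with it; the furniture and walls round the work are solid. World frame = base frame: x ahead of the robot, y to its left, z up, the work surface at z = 0. Lengths are in mm, angles in rad, forces in N, time in s.
With the tool pointing down it reaches from about 350 to 775 mm from the base axis. Payload 7.3 kg.
Tool frame: the origin (TCP) lies midway between the tips of the shut fingers; the grasp point (between the pads) lies 19 mm behind it; z points along the fingers, y is the line along which they close (so a half turn about z gives the same grasp; the last joint's range is limited). The gripper opens to 92 mm and grips with 3 to 60 N. Pads are 19 mm wide; open, the fingers measure 130 mm over their backs; the gripper's body (75 mm by 190 mm) begins 47 mm behind the grasp point.
Start: joints at [-1.448, 0.342, 1.524, -0, 1.275, -0.146], TCP at [139.449, -506.161, 226.741] pointing down, gripper open.
Joint ranges: [-2.53, 2.53], [-0.77, 2.02], [0.04, 2.7], [-1, 4.14], [0.28, 2.66], [-3.11, 3.11]. Speed limits (rad/s): [2.57, 2.57, 3.14, 3.14, 3.14, 3.14].

INTERFACE

Orientations are given as [roll, pitch, yaw] about the fixed x, y, z axes, in that order (R = Rz(yaw) Ry(pitch) Rx(roll)).
In Python, from plant import get_obs, capture, camera_model, close_job, search_frame, regions_of, pinpoint gives the robot as it stands. The module is installed in compiled form; this text tells all that it offers.
- The arm moves only by the shell command python3 -m pendant 'ROWS'. ROWS is JSON, one flat list of numbers, 7 for each row, row after row: the shift along the tool's x, y, z in units of 30 mm (1.0 is 30 mm), then the turn, a rotation vector about the tool's x, y, z in units of 4 degrees (1.0 is 4 degrees), then the closure, from -1 (fully open) to 1 (shut), so that 0 is half open. In form: [dx, dy, dz, wx, wy, wz, gripper, dx, dy, dz, wx, wy, wz, gripper, ...]. A call has 1 to 12 rows; each row shifts and turns the commanded pose from where the row before left it, along the tool's axes as they then stand; what a row does not reach is not made up. A row lasts 1/10 s, in which the tool goes at most 50 mm and 8.59 degrees, less where a joint would pass 70% of its speed; a pose out of reach is approached as far as the arm can. A call with a number of a shift or a turn outside -1 to 1 is refused whole. A call with a gripper value outside its range is refused whole. The fingers move at their own pace and stop on an object; the grip force is fixed at half the most. Time passes only in rows, so rows that do not move let the fingers close. It gives the time, the measured TCP pose, the force, the opening and the grip force at its end, in the units of the state.
- get_obs(): the state, without advancing time (a new reading comes with each control period).
- capture(name): name is "scene" or "top"; returns the picture (400x640x3 uint8, red, green, blue); there is no depth.
- camera_model(name): a dict with "fov_y" (degrees; the focal length in pixels is half the picture's height over the tangent of half this angle, whatever the lens; pixels are square), "cx", "cy" (the principal point, pixels), "pose" (4x4, takes a point from camera to world coordinates). Camera axes: x right, y up, looking along -z (the intrinsics and any distortion apply to the point x, -y, -z); pixel columns grow to the right and rows downward; lengths in mm; the calibration is good to about 2 mm. A picture is of the moment at which its call begins. camera_model takes no time and is no camera call.
- close_job(): hands the job in; it is judged then, once.
Trained networks look in the newest picture that a camera, given by its name, has taken for a name from the list of things; names that differ only in an ending like _2 or _b are one class to them, and where a whole thing is asked for, a point or a joint stands for the part that bears it (a point fixed in the world has none). Each returns a list of dicts, best first, with "score" (0 to 1); they miss things now and then, are a little off and sometimes report something else, mostly with a low value. They report only what shows in the picture. A call takes as long as a camera call. They do not tell look-alikes from the thing itself.
- search_frame(camera, thing): "location" ([column, row] in pixels, amid what is visible of it).
- regions_of(camera, thing): "pixels" (400x640 bool, what is visible of it) and "location" ([column, row] in pixels, amid what is visible of it).
- pinpoint(camera, thing): "location" ([column, row] in pixels: a listed point, or the origin of a listed thing).
The state is a dict: "time": time; "joint_positions": joint angles; "dq": joint speeds; "tau": joint torques, N m; "tool_pos": TCP position; "tcp_rot": TCP orientation; "contact_force": force on the tool from outside, world axes, zero at the start; "moment": the same for the moment, N m; "grip_width": finger opening in mm; "finger_force": force on a finger pad.
Only numpy, scipy, OpenCV 4.12 (cv2) and the standard library are available. Lean on these libraries where they do the work, as an engineer would, in place of code of your own. Each camera call takes 0.05 s, during which the arm holds its last target. There are 200 camera calls.

## Working session

There is one attempt and no reset: what is moved stays moved. The work goes in short steps, Python scripts to look and compute and a shell command to move; the robot and the scene stay as the last step left them, time stands still between calls to the robot, and variables do not carry over. Pictures are saved under pics/ and viewed, at most 10 in all, crops included, and the job is handed in when it is done.

```bash
mkdir -p pics
cat > h.py <<'E'
import numpy as np, cv2
from plant import *
def ray(cam,px):
    m=camera_model(cam); f=200/np.tan(np.radians(m['fov_y'])/2)
    P=np.array(m['pose']); d=P[:3,:3]@np.array([(px[0]-m['cx'])/f,-(px[1]-m['cy'])/f,-1.]); return P[:3,3],d
def atz(cam,px,z):
    o,d=ray(cam,px); return (o+d*(z-o[2])/d[2]).round(1)
def proj(cam,p):
    m=camera_model(cam); f=200/np.tan(np.radians(m['fov_y'])/2)
    P=np.array(m['pose']); c=P[:3,:3].T@(np.array(p)-P[:3,3]); return (m['cx']-f*c[0]/c[2], m['cy']+f*c[1]/c[2])
def save(cam,name,box=None,s=1):
    im=capture(cam)[:,:,::-1]
    if box: im=im[box[1]:box[3],box[0]:box[2]]
    cv2.imwrite('pics/'+name,cv2.resize(im,None,fx=s,fy=s,interpolation=cv2.INTER_CUBIC))
E
python3 - <<'E'
from h import *
save('top','t1.png');save('scene','s1.png')
for c in('top','scene'):
    m=camera_model(c);print(c,m)
    for t,z in(('roller_a_mid',54),('roller_b_mid',54),('scrap_tray',0)):
        for r in pinpoint(c,t):print(c,t,np.round(r['location'],1),round(r['score'],2),atz(c,r['location'],z))
o=get_obs();print(o['time'],o['tool_pos'],o['tcp_rot'])
E
```

```text
top {'fov_y': 57.81527607515655, 'cx': 315.4387898419704, 'cy': 201.9727010571027, 'pose': array([[-1.10105761e-02,  9.87264940e-01, -1.58703201e-01,
         3.40058416e+02],
       [-9.99934902e-01, -1.03958672e-02,  4.70301854e-03,
         3.38013168e+01],
       [ 2.99326791e-03,  1.58744653e-01,  9.87315135e-01,
         9.20211135e+02],
       [ 0.00000000e+00,  0.00000000e+00,  0.00000000e+00,
         1.00000000e+00]])}
top roller_a_mid [413.8 197.2] 0.93 [ 488.5 -209.4   54. ]
top roller_b_mid [281.9 202.1] 0.97 [479.8 110.9  54. ]
top roller_b_mid [345.8 204.5] 0.9 [472.3 -43.7  54. ]
top scrap_tray [208.9 209.6] 0.87 [471.1 302.6   0. ]
scene {'fov_y': 51.56203361923133, 'cx': 318.0430363561534, 'cy': 191.81841081053173, 'pose': array([[-6.21370776e-01,  4.36552591e-01, -6.50630613e-01,
        -1.79498205e+02],
       [-7.83370699e-01, -3.30117215e-01,  5.26643117e-01,
         5.57687189e+02],
       [ 1.51230515e-02,  8.36925600e-01,  5.47107698e-01,
         6.32694285e+02],
       [ 0.00000000e+00,  0.00000000e+00,  0.00000000e+00,
         1.00000000e+00]])}
scene roller_a_mid [383.  167.9] 0.95 [ 494.8 -221.8   54. ]
scene roller_b_mid [291.1 212.2] 0.97 [478.  106.5  54. ]
scene roller_b_mid [342.6 192.4] 0.93 [468.7 -47.7  54. ]
scene scrap_tray [219.2 264.6] 0.96 [475.3 302.4   0. ]
0.4 [ 139.4288946  -506.0999528   226.62337158] [-3.14141331e+00 -7.52576616e-06  2.68785812e-01]
```

View pics/t1.png

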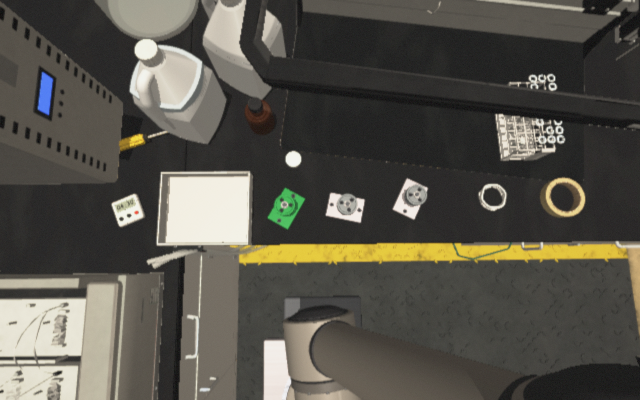

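View pics/s1.png

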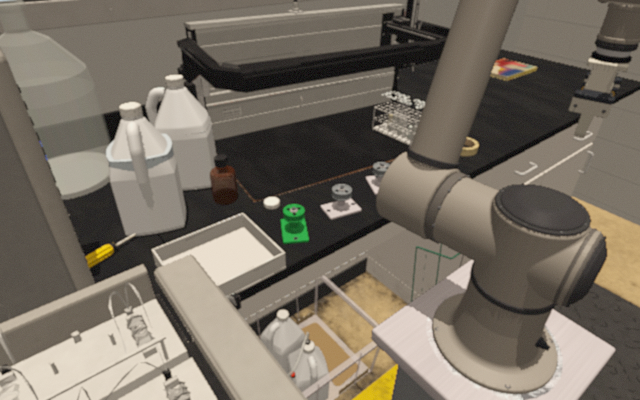

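Run:
```python
from h import *
save('top','t2.png',(250,155,450,245),4)
```

```text
(no output)
```

View pics/t2.png

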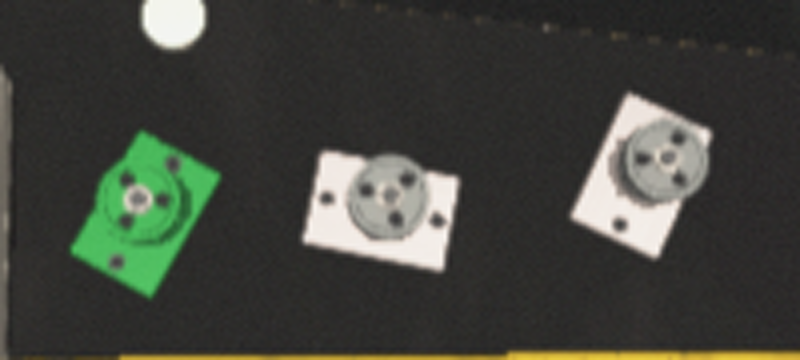

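The green one, at (282,202), is the look-alike and stays untouched. The two grey rollers, at (346,204) and (414,197) in top, fit the description. The white tray is at (209,209). Next I'll triangulate the wheels and the overhead bar.

```bash
cat >> h.py <<'E'
def tri(pt,ps):
    A=np.zeros((3,3));b=np.zeros(3)
    for c,p in(('top',pt),('scene',ps)):
        o,d=ray(c,p);d=d/np.linalg.norm(d);M=np.eye(3)-np.outer(d,d);A+=M;b+=M@o
    return np.linalg.solve(A,b).round(1)
E
python3 - <<'E'
from h import *
print('R',tri((413.8,197.2),(383,167.9)),'M',tri((345.8,204.5),(342.6,192.4)),'G',tri((281.9,202.1),(291.1,212.2)),'bar',tri((265,82),(200,90)))
for nm,px in(('R foot',[(628,93),(713,130),(657,260),(570,217)]),('M foot',[(321,150),(460,178),(443,271),(302,243)]),('Rw',[(666,159)]),('Mw',[(389,196)])):
    P=np.array([atz('top',(250+u/4,155+v/4),8 if 'foot' in nm else 64) for u,v in px]);e=P[1]-P[0];l=P[2]-P[1]
    print(nm,P.mean(0).round(1),P.round(0).tolist())
E
```

```text
R [ 485.6 -208.2   62.9] M [470.4 -45.6  54.3] G [478.1 109.1  55.6] bar [695.9 157.3 287.8]
R foot [ 492.8 -213.8    8. ] [[546.0, -208.0, 8.0], [521.0, -261.0, 8.0], [438.0, -220.0, 8.0], [466.0, -166.0, 8.0]]
M foot [471.5 -46.6   8. ] [[511.0, -9.0, 8.0], [492.0, -97.0, 8.0], [432.0, -84.0, 8.0], [451.0, 4.0, 8.0]]Traceback (most recent call last):
  File "<stdin>", line 4, in <module>
IndexError: index 1 is out of bounds for axis 0 with size 1
```

```bash
python3 -m pendant '[0.99,-0.454,0,0,0,0,-1,0.99,-0.454,0,0,0,0,-1,0.99,-0.454,0,0,0,0,-1,0.99,-0.454,0,0,0,0,-1,0.99,-0.454,0,0,0,0,-1,0.99,-0.454,0,0,0,0,-1,0.99,-0.454,0,0,0,0,-1,0.99,-0.454,0,0,0,0,-1,0.99,-0.454,0,0,0,0,-1,0.99,-0.454,0,0,0,0,-1,0.99,-0.454,0,0,0,0,-1,0.99,-0.454,0,0,0,0,-1]'
```

```text
time: 1.65
tool_pos: [440.6, -253.0, 226.9]
tcp_rot: [3.141, -0.0, 0.269]
contact_force: [0.0, -0.2, -0.0]
grip_width: 92.1
finger_force: 0.0
```

```bash
cat >> h.py <<'E'
from scipy.spatial.transform import Rotation as Ro
def go(x,y,z):
    o=get_obs();R=Ro.from_euler('xyz',o['tcp_rot']).as_matrix()
    print('t',o['time'],'pos',o['tool_pos'].round(1),'rot',np.round(o['tcp_rot'],3),'units',((R.T@(np.array([x,y,z])-o['tool_pos']))/30).round(3))
E
python3 -c "
from h import *
go(490,-211.5,120)"
```

```text
t 1.65 pos [ 440.6 -253.   226.9] rot [ 3.141 -0.     0.269] units [ 1.954 -0.896  3.562]
```

```bash
python3 -m pendant '[0.98,-0.45,0,0,0,0,-1,0.98,-0.45,0,0,0,0,-1,0,0,0.35,0,0,1,-1,0,0,0.35,0,0,1,-1,0,0,0.35,0,0,1,-1,0,0,0.35,0,0,1,-1,0,0,0.35,0,0,1,-1,0,0,0.35,0,0,1,-1,0,0,0.35,0,0,1,-1,0,0,0.35,0,0,1,-1,0,0,0.35,0,0,1,-1,0,0,0.35,0,0,1,-1]'
python3 - <<'E'
from h import *
save('top','t3.png',(340,130,490,250),5)
for c in('top','scene'):
    for r in pinpoint(c,'roller_a_mid'):print(c,np.round(r['location'],1),round(r['score'],2),atz(c,r['location'],54))
go(490,-211.5,35)
E
```

```text
time: 2.85
tool_pos: [489.2, -212.3, 121.3]
tcp_rot: [3.141, -0.0, -0.432]
contact_force: [-0.3, -0.8, 0.2]
grip_width: 91.9
finger_force: 0.0
top [413.2 192.8] 0.81 [ 499.4 -208.5   54. ]
scene [383.  167.9] 0.95 [ 494.8 -221.8   54. ]
t 3.0 pos [ 488.8 -212.1  121.3] rot [-3.141e+00  1.000e-03 -4.280e-01] units [ 0.031 -0.035  2.876]
```

View pics/t3.png

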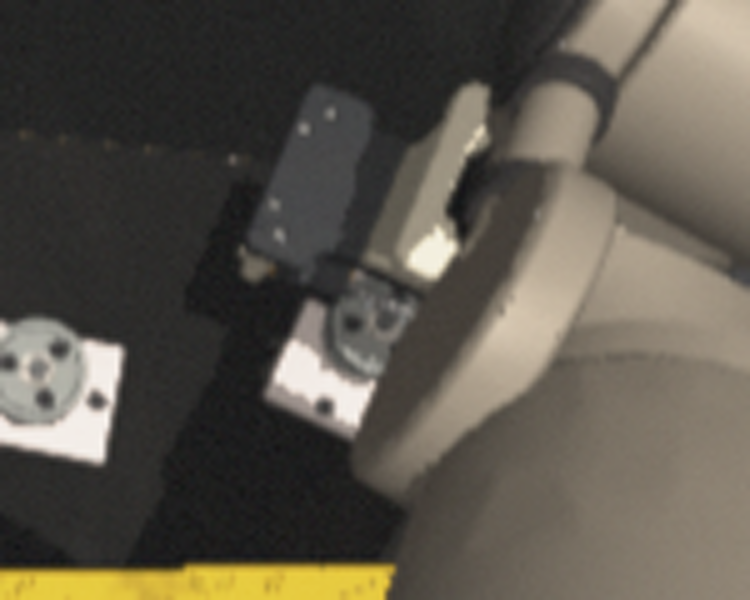

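Run:
```python
from h import *
print(atz('top',(416.5,194.75),71),atz('top',(416.5,194.75),64),atz('top',(347.25,204),64))
```

```text
[ 491.5 -211.4   71. ] [ 492.7 -213.4   64. ] [472.  -46.3  64. ]
```

```bash
python3 -m pendant '[0.09,-0.01,0.7,0,0,0,-1,0,0,0.7,0,0,0,-1,0,0,0.7,0,0,0,-1,0,0,0.5,0,0,0,-1,0,0,0.27,0,0,0,-1,0,0,0,0,0,0,-1]'; python3 -m pendant '[0,0,0,0,0,0,0.2,0,0,0,0,0,0,0.2,0,0,0,0,0,0,0.2,0,0,0,0,0,0,0.2,0,0,0,0,0,0,0.2,0,0,0,0,0,0,0.2,0,0,0,0,0,0,0.2,0,0,0,0,0,0,0.2]'
```

```text
time: 3.6
tool_pos: [491.6, -213.0, 35.2]
tcp_rot: [-3.142, 0.001, -0.428]
contact_force: [-0.0, -0.1, 0.1]
grip_width: 92.0
finger_force: 0.0
time: 4.4
tool_pos: [491.9, -213.0, 35.8]
tcp_rot: [-3.141, -0.0, -0.429]
contact_force: [0.6, 1.2, 2.6]
grip_width: 49.7
finger_force: 30.0
```

```bash
python3 -m pendant '[0,0,0,0,0,-1,0.2,0,0,0,0,0,-1,0.2,0,0,0,0,0,-1,0.2,0,0,0,0,0,-1,0.2,0,0,0,0,0,-1,0.2,0,0,0,0,0,-1,0.2,0,0,0,0,0,-1,0.2,0,0,0,0,0,-1,0.2,0,0,0,0,0,-1,0.2,0,0,0,0,0,-1,0.2,0,0,0,0,0,-1,0.2,0,0,0,0,0,-1,0.2]'; python3 -c "
from plant import *;print(get_obs()['moment'])"
python3 -m pendant '[0,0,0,0,0,-1,0.2,0,0,0,0,0,-1,0.2,0,0,0,0,0,-1,0.2,0,0,0,0,0,-1,0.2,0,0,0,0,0,0,0.2]'
python3 - <<'E'
from h import *
print(get_obs()['moment'])
save('top','t4.png',(340,130,490,250),5)
E
```

```text
time: 5.6
tool_pos: [491.9, -213.6, 35.8]
tcp_rot: [3.141, -0.0, 0.411]
contact_force: [-0.2, -0.5, 1.8]
grip_width: 49.3
finger_force: 30.0
[-0.10714334  0.01445097  0.00701161]
time: 6.1
tool_pos: [492.1, -213.8, 35.8]
tcp_rot: [3.14, 0.0, 0.688]
contact_force: [1.4, -2.4, 1.8]
grip_width: 49.3
finger_force: 30.0
[-0.3233427  -0.03336013  0.01539608]
```

View pics/t4.png

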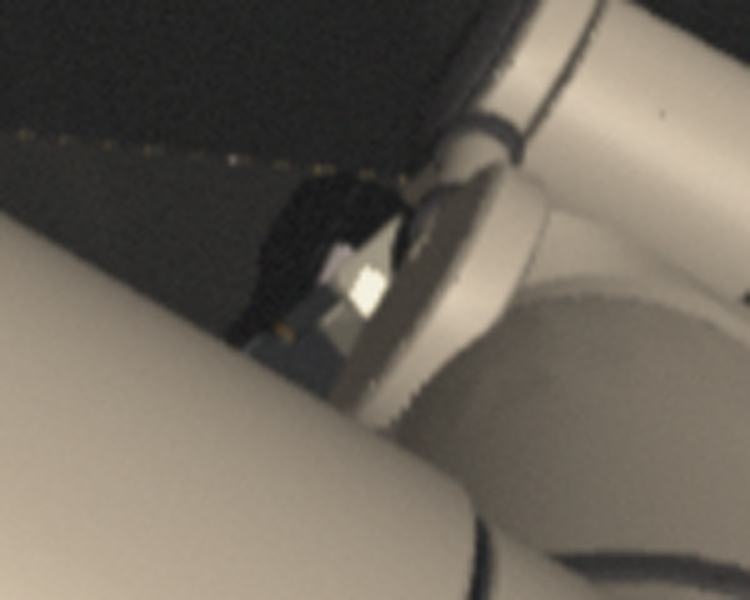

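```bash
python3 -m pendant '[0,0,0,0,0,0,-1,0,0,0,0,0,0,-1,0,0,0,0,0,0,-1,0,0,0,0,0,0,-1,0,0,0,0,0,0,-1,0,0,-0.3,0,0,0,-1,0,0,-0.9,0,0,0,-1,0,0,-0.9,0,0,0,-1,0,0,-0.9,0,0,0,-1]' ; python3 -m pendant '[0.61,-0.95,0,0,0,0,-1,0.61,-0.95,0,0,0,0,-1,0.61,-0.95,0,0,0,0,-1,0.61,-0.95,0,0,0,0,-1,0.61,-0.95,0,0,0,0,-1,0,0,0,0,0,1,-1,0,0,0,0,0,1,-1,0,0,0,0,0,1,-1,0,0,0,0,0,1,-1,0,0,0,0,0,1,-1,0,0,0,0,0,1,-1]'
python3 - <<'E'
from h import *
save('top','t5.png',(340,130,490,250),5)
go(472,-46,35)
E
```

```text
time: 7.05
tool_pos: [491.7, -213.1, 127.2]
tcp_rot: [3.141, 0.0, 0.688]
contact_force: [0.9, -0.4, -0.4]
grip_width: 91.4
finger_force: 0.0
time: 8.15
tool_pos: [472.1, -44.9, 126.3]
tcp_rot: [3.141, -0.001, 0.266]
contact_force: [0.4, 0.5, 0.3]
grip_width: 91.6
finger_force: 0.0
t 8.2 pos [472.1 -44.9 126.3] rot [ 3.141e+00 -1.000e-03  2.620e-01] units [-0.015  0.032  3.043]
```

View pics/t5.png

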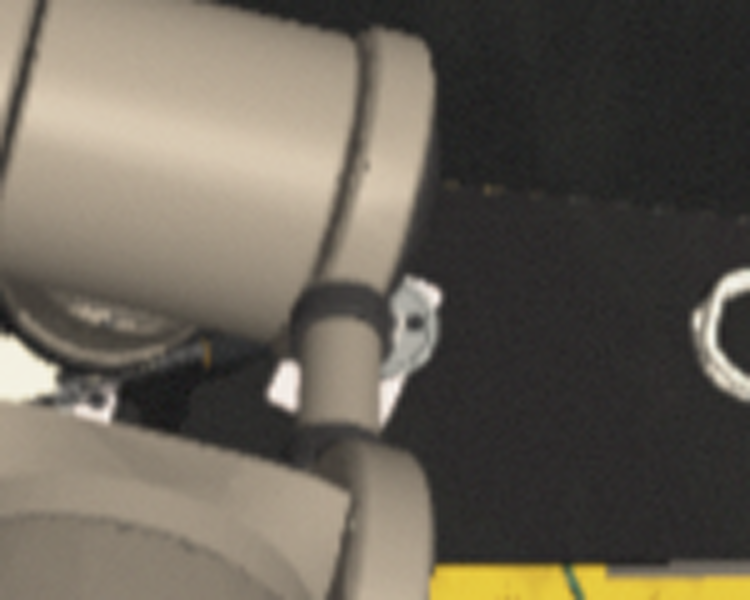

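Roller R is good: its foot is unchanged, and the hole pattern has turned about 60° (hole now at (423,194)). Now I'll grip and twist the middle one.

```bash
python3 -m pendant '[0,0.03,0.9,0,0,0,-1,0,0,0.9,0,0,0,-1,0,0,0.8,0,0,0,-1,0,0,0.44,0,0,0,-1,0,0,0,0,0,0,-1]'; python3 -m pendant '[0,0,0,0,0,0,0.2,0,0,0,0,0,0,0.2,0,0,0,0,0,0,0.2,0,0,0,0,0,0,0.2,0,0,0,0,0,0,0.2,0,0,0,0,0,0,0.2,0,0,0,0,0,0,0.2]';python3 -m pendant '[0,0,0,0,0,-1,0.2,0,0,0,0,0,-1,0.2,0,0,0,0,0,-1,0.2,0,0,0,0,0,-1,0.2,0,0,0,0,0,-1,0.2,0,0,0,0,0,-1,0.2,0,0,0,0,0,0,0.2]'
python3 - <<'E'
from h import *
print(get_obs()['moment'])
save('top','t6.png',(280,150,400,240),6)
E
```

```text
time: 8.7
tool_pos: [471.1, -45.6, 33.3]
tcp_rot: [-3.14, 0.003, 0.27]
contact_force: [-0.4, -0.9, 0.4]
grip_width: 92.0
finger_force: 0.0
time: 9.4
tool_pos: [472.3, -45.7, 34.6]
tcp_rot: [3.142, -0.0, 0.269]
contact_force: [-0.8, 0.8, 4.0]
grip_width: 49.5
finger_force: 30.0
time: 10.1
tool_pos: [472.5, -46.0, 34.6]
tcp_rot: [3.141, -0.0, 0.688]
contact_force: [-0.1, 0.2, 3.2]
grip_width: 49.5
finger_force: 30.0
[0.02637135 0.03414947 0.14339444]
```

View pics/t6.png

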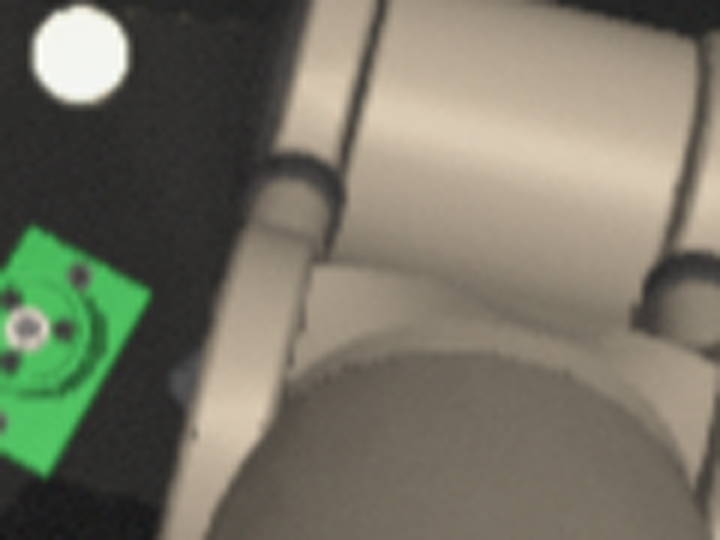

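The twist took 0.14 N m, against 0.015 for the first roller, so this one is seized. I'll lift it and carry it over.

```bash
python3 -m pendant '[0,0,-0.4,0,0,0,0.2,0,0,-0.8,0,0,0,0.2,0,0,-0.8,0,0,0,0.2,0,0,-0.8,0,0,1,0.2,0,0,-0.8,0,0,1,0.2,0,0,-0.8,0,0,1,0.2,0,0,-0.4,0,0,1,0.2,0,0,0,0,0,1,0.2,0,0,0,0,0,1,0.2,0,0,0,0,0,0,0.2]'; python3 -c "
from h import *
go(473,302.5,180)
for t in ['roller_b_mid','scrap_tray']:
  for c in['top','scene']:
    capture(c); print([(np.round(r['location'],1),r['score']) for r in pinpoint(c,t)])
save('scene','s2.png',(150,60,450,320),2)"
```

```text
time: 11.15
tool_pos: [471.5, -45.7, 177.7]
tcp_rot: [-3.141, 0.002, 0.267]
contact_force: [-0.1, 0.0, -4.2]
grip_width: 49.4
finger_force: 30.0
t 11.15 pos [471.5 -45.7 177.7] rot [-3.141e+00  2.000e-03  2.670e-01] units [  3.105 -11.184  -0.074]
[(array([284.3, 204.1]), 0.68), (array([353.6, 191.6]), 0.67)]
[(array([293.6, 212.6]), 0.81), (array([343.8, 141.1]), 0.73)]
[(array([208.1, 209.9]), 0.84)]
[(array([218.6, 264. ]), 0.75)]
```

View pics/s2.png

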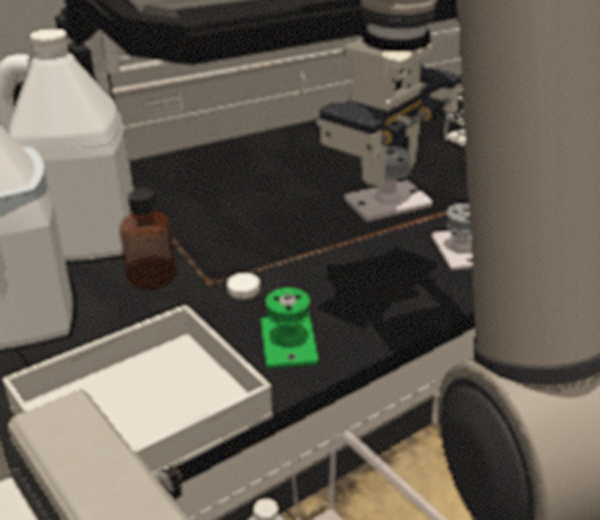

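```bash
python3 -m pendant '[0.238,-0.5,0,0,0,0,0.2,0.238,-0.97,0,0,0,0,0.2,0.238,-0.98,0,0,0,0,0.2,0.238,-0.98,0,0,0,0,0.2,0.238,-0.98,0,0,0,0,0.2,0.238,-0.98,0,0,0,0,0.2,0.238,-0.98,0,0,0,0,0.2,0.238,-0.98,0,0,0,0,0.2,0.238,-0.98,0,0,0,0,0.2,0.238,-0.98,0,0,0,0,0.2,0.238,-0.98,0,0,0,0,0.2,0.238,-0.93,0,0,0,0,0.2]'; python3 -m pendant '[0,0,0,0,0,1,0.2,0,0,0,0,0,1,0.2,0,0,0,0,0,1,0.2,0,0,0,0,0,1,0.2,0,0,0,0,0,0,0.2]'; python3 -c "
from h import *
go(465,302,44)
save('top','t7.png',(120,100,320,250),4)"
```

```text
time: 12.8
tool_pos: [465.2, 302.8, 178.2]
tcp_rot: [3.141, 0.0, 0.269]
contact_force: [-0.5, 0.4, -3.8]
grip_width: 49.2
finger_force: 30.0
time: 13.3
tool_pos: [465.4, 301.5, 178.2]
tcp_rot: [3.141, 0.0, -0.011]
contact_force: [-0.9, 0.4, -3.9]
grip_width: 49.0
finger_force: 30.0
t 13.3 pos [465.4 301.5 178.2] rot [ 3.141  0.    -0.011] units [-0.011 -0.018  4.473]
```

View pics/t7.png

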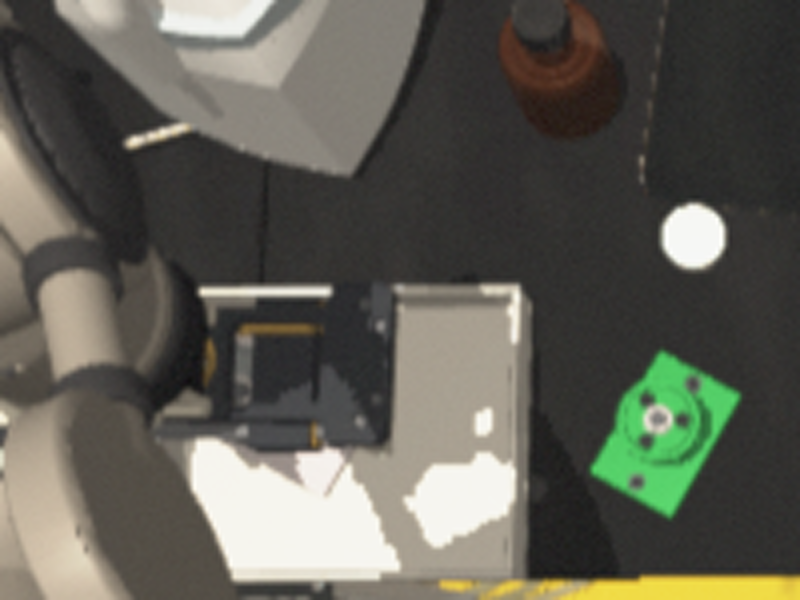

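```bash
python3 -m pendant '[0,0,0.5,0,0,0,0.2,0,0,0.8,0,0,0,0.2,0,0,0.8,0,0,0,0.2,0,0,0.8,0,0,0,0.2,0,0,0.7,0,0,0,0.2,0,0,0.5,0,0,0,0.2,0,0,0.3,0,0,0,0.2,0,0,0.1,0,0,0,0.2,0,0,0.06,0,0,0,0.2,0,0,0.04,0,0,0,0.2,0,0,0,0,0,0,0.2]'
```

```text
time: 14.45
tool_pos: [465.8, 301.6, 41.0]
tcp_rot: [-3.141, -0.001, -0.01]
contact_force: [0.2, -0.2, -3.6]
grip_width: 49.1
finger_force: 30.0
```

```bash
python3 -m pendant '[0,0,0.05,0,0,0,0.2,0,0,0.02,0,0,0,0.2,0,0,0.0,0,0,0,0.2]'; python3 -m pendant '[0,0,0,0,0,0,-1,0,0,0,0,0,0,-1,0,0,0,0,0,0,-1,0,0,0,0,0,0,-1,0,0,0,0,0,0,-1,0,0,-0.2,0,0,0,-1,0,0,-0.7,0,0,0,-1,0,0,-0.9,0,0,0,-1,0,0,-0.9,0,0,0,-1,0,0,-0.9,0,0,0,-1,0,0,-0.9,0,0,0,-1]'
```

```text
time: 14.75
tool_pos: [465.6, 301.5, 38.7]
tcp_rot: [-3.141, -0.001, -0.01]
contact_force: [-1.1, 0.6, -0.8]
grip_width: 49.4
finger_force: 30.0
time: 15.85
tool_pos: [465.3, 301.4, 174.9]
tcp_rot: [-3.141, -0.0, -0.01]
contact_force: [0.0, 0.3, -0.3]
grip_width: 91.8
finger_force: 0.0
```

```bash
python3 -m pendant '[0,0.9,-0.5,0,0,0,-1,0,0.9,-0.5,0,0,0,-1,0,0.9,0,0,0,0,-1,0,0.9,0,0,0,0,-1,0,0.9,0,0,0,0,-1,0,0.9,0,0,0,0,-1,0,0.9,0,0,0,0,-1,0,0,0,0,0,0,-1]'; python3 -c "
from h import *
save('top','t8.png',(120,120,470,270),2.2)
for r in pinpoint('top','roller_a_mid'): print(np.round(r['location'],1),round(r['score'],2),atz('top',r['location'],54))"
```

```text
time: 16.65
tool_pos: [463.4, 110.1, 203.8]
tcp_rot: [3.141, -0.0, -0.013]
contact_force: [0.8, 0.8, -0.3]
grip_width: 92.1
finger_force: 0.0
[415.7 194.5] 0.85 [ 495.1 -214.4   54. ]
```

View pics/t8.png

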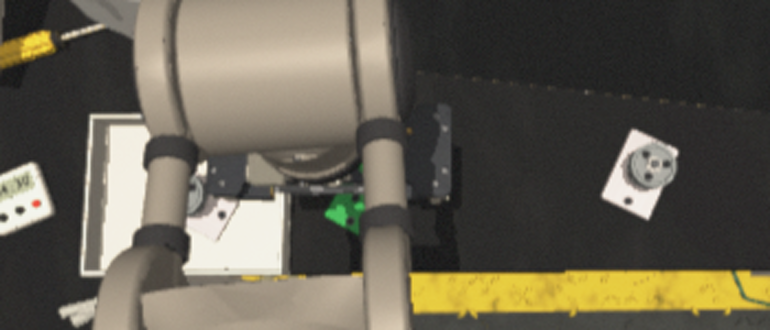

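The seized roller is in the tray at (195,195). The good roller at (655,163) has not moved, and its hole pattern is turned about 60°. Nothing is touching the robot.

```bash
python3 -c "
from plant import *
print(close_job())"
```

```text
the job is handed in; nothing more can be done
None
```

I handed the job in at about 17 s: the seized roller (the middle one) is in the scrap tray, and the good one stands where it was with its wheel turned about 64°.

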